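# Set the tasting tray with a chocolate bar and tongs

### The job

Set the wooden tasting tray for the next guests: lay the bare dark chocolate bar flat in the short, wide compartment and the steel praline tongs flat in the long, narrow one, each lengthwise in its compartment, down on the floor between the walls. Either end may point either way. Leave both lying there, released.

Things in the scene. Friction and masses are not known exactly. Their poses are not given: they have to be found in the camera images.
- tray: Light wooden tasting tray, board 225 x 192 x 8 mm (x, y, z), fixed; origin: centre of the underside. Two compartments at right angles, with darker walls 6 mm thick standing 8 mm above the board (tops 16 mm above the counter): a long narrow one along y at the -x end, a short wide one along x in the rest. Finger gaps of 60 mm in the middle of their long walls.
- tongs_place (a point): Centre of the floor of the long narrow compartment for the tongs: inner 176 mm along y by 54 mm along x; axes as the tray's, on the board's top, 8 mm above the counter. Finger gaps are at y = -30 to +30 mm in its two long walls (at x = -27 and +27 mm).
- bar_place (a point): Centre of the floor of the short wide compartment for the bar: inner 114 mm along x by 72 mm along y; axes as the tray's, on the board's top, 8 mm above the counter. Finger gaps are at x = -30 to +30 mm in its two long walls (at y = -36 and +36 mm).
- bar: Bare, unwrapped bar of dark chocolate with two rows of four squares, 48 x 96 x 10 mm, long along its y, lying flat; origin at the centre of the underside. Pinch it by its long sides at mid-length. Not the small square of milk chocolate (48 x 48 mm), nor the paper-wrapped tablet.
- nib_mill: Bystander and obstacle, always at the same spot: nib mill with copper dome, a brown box 140 x 140 mm and 131 mm high; dome and crank reach 260 mm above the counter, the crank's knob standing out 130 mm sideways from the box's centre towards the tray. Origin on the counter under its front part, 31 mm from the centre. Pass above it. A screen hangs over the back of the counter from 420 mm up.
- tongs: Spring tongs for pralines, bright steel, closed and rigid here, 30 x 155 x 10 mm, long along its y, lying flat; origin at the middle of its length and width, on the underside. Pinch it across its 30 mm width (along its x) at mid-length. Not the scissors with black handles. Bar and tongs lie side by side about 130 mm apart; which is on which spot varies.

How it is judged:
By the outcome, as a careful person would: the job done as asked, in the order asked, and still so for the second after the job is handed in, with the robot touching nothing.
It also fails if it takes over 69 s, if anything falls off the work surface, if the arm or the gripper's body presses on something with over 40 N, if the wrist force passes 120 N, or if a joint passes its speed limit or range.

### The arm

A 6-joint arm with a two-finger parallel gripper is mounted at the origin on a cart in front of the work surface, level with it; the furniture and walls round the work are solid. World frame = base frame: x ahead of the robot, y to its left, z up, the work surface at z = 0. Lengths are in m, angles in rad, forces in N, time in s.
With the tool pointing down it reaches from about 0.35 to 0.975 m from the base axis. Payload 7.1 kg.
Tool frame: the origin (TCP) lies at the very end of the fingers, on their centre line; the grasp point (between the pads) lies 19 mm behind it; z points along the fingers, y is the direction in which the jaws open and shut (so a half turn about z gives the same grasp; the last joint's range is limited). The gripper opens to 88 mm and grips with 3 to 60 N. Pads are 20 mm wide; open, the fingers measure 115 mm over their backs; the gripper's body (75 mm by 178 mm) begins 61 mm behind the grasp point.
Start: joints at [-1.239, 0.423, 1.63, -0, 1.089, -0.019], TCP at [0.215, -0.587, 0.223] pointing down, gripper open.
Joint ranges: [-3, 3], [-0.9, 2.11], [0.09, 2.58], [-1.31, 4.45], [0.11, 2.69], [-2.54, 2.54]. Speed limits (rad/s): [2.39, 2.39, 3.01, 3.14, 3.14, 3.14].

### API

Orientations are given as a rotation vector (axis times angle).
In Python, from plant import read_state, viewer, workorder, find_in, masks_of gives the robot as it stands.
- The arm moves only by the shell command python3 -m crank 'ROWS' [OPENING] [FORCE]. ROWS is JSON, a list of rows, each a list of 4 numbers: the shift along the tool's x, y, z in m, then the turn about the tool's z in degrees. In form: [[dx, dy, dz, roll], ...]. A call has 1 to 12 rows; each row is the pose to reach, as a shift and turn from the pose commanded when the call began, along the tool's axes at that moment; what a row does not reach only later rows make up. A row lasts 1/10 s, in which the tool goes at most 50 mm and 8.59 degrees, less where a joint would pass 70% of its speed; a pose out of reach is approached as far as the arm can. A call with a gripper value outside its range is refused whole. OPENING is the gripper's target within -1 to 1 (fully open at 1, half-way at 0, shut at -1), set as the call begins (- or left out, the last holds). The fingers move at their own pace and stop on an object; FORCE is the grip in N (left out, the last holds). Time passes only in rows, so rows that repeat a pose let the fingers close. It gives the time, the measured TCP pose, the force and the opening at its end, in the units of the state.
- read_state(): the state, without advancing time (a new reading comes with each control period).
- viewer.grab_frame(name): name is "scene" or "top" or "wrist"; returns a dict with "color" (384x512x3 uint8, red, green, blue), "range_z" (384x512 float32, m along the optical axis (not along the pixel's ray), 0 where there is no reading), "fx", "fy", "cx", "cy" (pixels), "eye" and "orientation" of the camera in the world. Camera axes: x right, y up, looking along -z (the intrinsics and any distortion apply to the point x, -y, -z); pixel columns grow to the right and rows downward; lengths in m; the calibration is good to about 2 mm. The wrist camera is an equidistant fisheye: a pixel r from the principal point sees the ray r / f radians off the axis. A picture is of the moment at which its call begins.
- workorder.hand_in(): hands the job in, once; it reports no verdict.
Trained networks look in a picture, given as the dict that the camera call returned (one of the last four; its "shot" number tells which), for a name from the list of things; names that differ only in an ending like _2 or _b are one class to them, and where a whole thing is asked for, a point or a joint stands for the part that bears it (a point fixed in the world has none). Each returns a list of dicts, best first, with "confidence" (0 to 1); they miss things now and then, are a little off and sometimes report something else, mostly with a low value. They report only what shows in the picture. A call takes as long as a camera call.
- find_in(picture, thing): "centre" ([column, row] in pixels, amid what is visible of it).
- masks_of(picture, thing): "mask" (384x512 bool, what is visible of it) and "centre" ([column, row] in pixels, amid what is visible of it).
The state is a dict: "t": time; "joints": joint angles; "joint_velocities": joint speeds; "joint_torque": joint torques, N m; "position": TCP position; "orientation": TCP orientation; "wrist_force": force on the tool from outside, world axes, zero at the start; "wrist_torque": the same for the moment, N m; "opening": opening from 0.0 (shut) to 1.0 (fully open).
Only numpy, scipy, OpenCV 4.12 (cv2) and the standard library are available. Lean on these libraries where they do the work, as an engineer would, in place of code of your own. Each camera call takes 0.05 s, during which the arm holds its last target.

## Working session

There is one attempt and no reset: what is moved stays moved. The work goes in short steps, Python scripts to look and compute and a shell command to move; the robot and the scene stay as the last step left them, time stands still between calls to the robot, and variables do not carry over. Pictures are saved under pics/ and viewed, and the job is handed in when it is done.

```bash
ls; mkdir -p pics; cat > h.py <<'E'
import numpy as np,cv2
from scipy.spatial.transform import Rotation as R
from plant import read_state, viewer, workorder, find_in, masks_of
def save(p,n): cv2.imwrite('pics/'+n,p['color'][:,:,::-1])
def Rm(o):
    o=np.array(o,float)
    if o.shape==(3,3): return o
    return R.from_rotvec(o).as_matrix() if o.size==3 else R.from_quat(o).as_matrix()
def cloud(p,mask):
    v,u=np.nonzero(mask&(p['range_z']>0)); z=p['range_z'][v,u]
    c=np.stack([(u-p['cx'])/p['fx']*z,-(v-p['cy'])/p['fy']*z,-z],1)
    return c@Rm(p['orientation']).T+np.array(p['eye'])
E
python3 - <<'E'
from h import *
print(read_state())
for n in ['scene','top','wrist']:
    p=viewer.grab_frame(n); save(p,n+'0.png')
    print(n,{k:v for k,v in p.items() if k not in('color','range_z')})
    for t in ['bar','tongs','tray','nib_mill']:
        print(t,[(round(d['confidence'],2),d['centre']) for d in find_in(p,t)])
E
```

```text
pics
{'t': 0.0, 'joints': array([-1.23897587e+00,  4.23850976e-01,  1.63068214e+00, -5.06388481e-06,
        1.08859710e+00, -1.90006183e-02]), 'joint_velocities': array([ 0.00104147, -0.00022739, -0.00054146,  0.00012818,  0.00051864,
        0.00043692]), 'joint_torque': array([ 1.86118043e-03, -5.44620788e+01, -2.73661172e+01,  6.44919556e-02,
        2.28553283e-02, -1.22410888e-04]), 'position': array([ 0.2146348 , -0.58639882,  0.22189846]), 'orientation': array([-3.09188938e+00, -5.47985541e-01,  3.82996267e-04]), 'wrist_force': array([ 0.37163432,  0.16240736, -0.06076168]), 'wrist_torque': array([0.05454873, 0.02430958, 0.02687855]), 'opening': 0.9951871484298523}
scene {'fx': 454.8048107294821, 'fy': 454.8048107294821, 'cx': 258.2032570744907, 'cy': 193.4005841379574, 'eye': array([-0.06595082, -0.55113758,  0.39088013]), 'orientation': array([ 1.09021909, -0.48849346, -0.72614007]), 'shot': 1}
bar []
tongs [(0.65, [197.0, 169.4])]
tray []
nib_mill []
top {'fx': 480.8680026859143, 'fy': 480.8680026859143, 'cx': 260.45197377289725, 'cy': 188.96106777996886, 'eye': array([0.4354163 , 0.01566861, 0.92238157]), 'orientation': array([ 0.06574681, -0.09594444, -1.54853932]), 'shot': 2}
bar [(0.98, [182.4, 118.6])]
tongs [(0.55, [120.4, 146.5])]
tray [(0.6, [343.1, 230.0])]
nib_mill []
wrist {'fx': 297.3186396354542, 'fy': 297.3186396354542, 'cx': 255.37096347400086, 'cy': 187.46473161314086, 'eye': array([ 0.27989001, -0.56323155,  0.38487055]), 'orientation': array([-0.21840917,  0.1511805 , -1.21213115]), 'shot': 3}
bar []
tongs []
tray [(0.63, [31.0, 7.5])]
nib_mill []
```

View pics/top0.png

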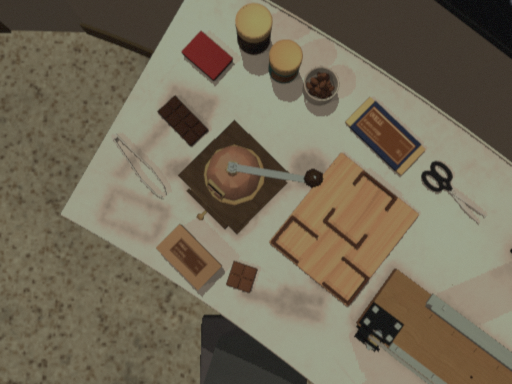

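View pics/scene0.png

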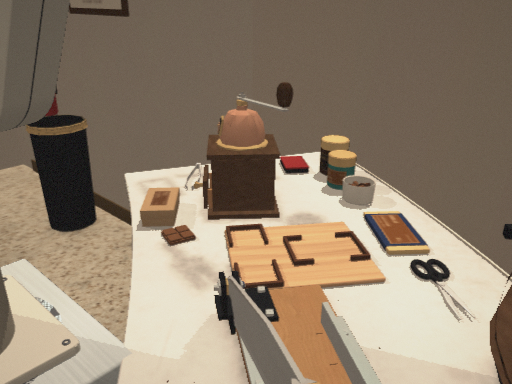

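View pics/wrist0.png

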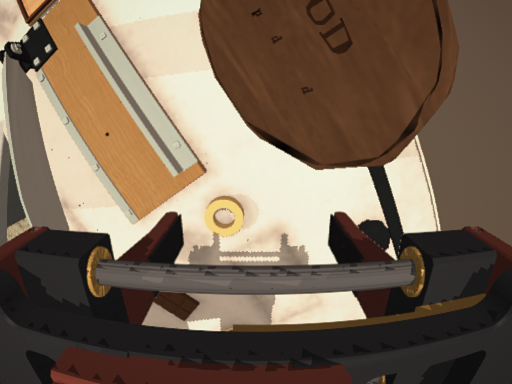

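```bash
cat >> h.py <<'E'
def plane(p,z0,cx,cy,half,res=0.0005):
    # orthorectify plane z=z0; image: right=+x world, up=+y
    n=int(2*half/res); g=(np.arange(n)+.5)*res-half
    X,Y=np.meshgrid(cx+g,cy-g); P=np.stack([X,Y,np.full_like(X,z0)],-1)-np.array(p['eye'])
    c=P@Rm(p['orientation'])
    u=p['cx']+p['fx']*c[...,0]/-c[...,2]; v=p['cy']-p['fy']*c[...,1]/-c[...,2]
    return cv2.remap(p['color'],u.astype(np.float32),v.astype(np.float32),cv2.INTER_CUBIC)
def rect(P):
    (c,s,a)=cv2.minAreaRect(P[:,:2].astype(np.float32)); return c,s,a
E
python3 - <<'E'
from h import *
p=viewer.grab_frame('top')
for t in ['bar','tongs','tray','nib_mill']:
    for m in masks_of(p,t)[:2]:
        P=cloud(p,m['mask'])
        print(t,m['confidence'],m['centre'],len(P),np.median(P,0).round(4),np.percentile(P[:,2],[5,50,95]).round(4),rect(P))
        if t in('bar','tongs'):
            im=p['color'].copy(); im[m['mask']]=[0,255,0]; cv2.imwrite(f'pics/m_{t}.png',im[:,:,::-1])
im=plane(p,0.01,0.45,-0.05,0.4,0.001)
for k in range(0,800,100): cv2.line(im,(k,0),(k,799),(0,0,255),1);cv2.line(im,(0,k),(799,k),(0,0,255),1)
cv2.imwrite('pics/rect.png',cv2.resize(im,(600,600),interpolation=cv2.INTER_AREA)[:,:,::-1])
E
```

```text
bar 0.93 [183.7, 117.6] 1266 [0.6613 0.1527 0.0091] [0.0027 0.0091 0.0121] ((0.6636423468589783, 0.15409916639328003), (0.1003463864326477, 0.05044695362448692), 44.77935791015625)
tongs 0.73 [114.5, 137.4] 43 [0.6245 0.2807 0.009 ] [-0.0011  0.009   0.0122] ((0.6172505617141724, 0.2742961049079895), (0.03514008969068527, 0.01183279324322939), 42.28327560424805)
tray 0.93 [345.0, 229.3] 11745 [ 0.4579 -0.1613  0.0087] [0.0058 0.0087 0.0161] ((0.4602917432785034, -0.1630256474018097), (0.19587957859039307, 0.22867193818092346), 52.15163803100586)
```

View pics/rect.png

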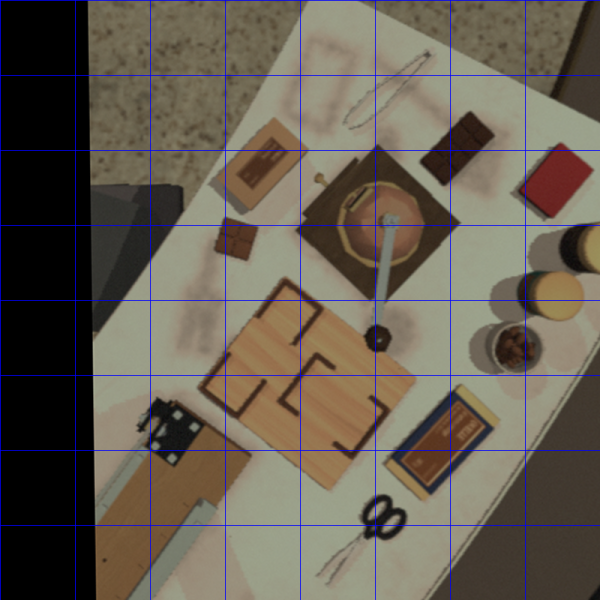

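```bash
python3 - <<'E'
from h import *
for n in ['top','scene']:
    p=viewer.grab_frame(n); C=cloud(p,np.ones((384,512),bool))
    q=C[(C[:,2]>0.12)&(C[:,0]>0.1)&(C[:,0]<1.2)&(abs(C[:,1])<.8)]
    g={}
    for x,y,z in q:
        k=(round(x*20)/20,round(y*20)/20); a=g.setdefault(k,[9,0,0]); a[0]=min(a[0],z);a[1]=max(a[1],z);a[2]+=1
    for k in sorted(g):
        if g[k][2]>15: print(n,k,np.round(g[k],3))
    if n=='top':
        # height of tongs region
        im=plane(p,0.01,0.597,0.235,0.11,0.0005)
        cv2.imwrite('pics/tongs_r.png',im[:,:,::-1])
        s=C[(abs(C[:,0]-.597)<.1)&(abs(C[:,1]-.235)<.1)&(C[:,2]>0.005)&(C[:,2]<.02)]
        print(len(s),rect(s))
        im=plane(p,0.016,0.46,-0.163,0.16,0.0005)
        cv2.imwrite('pics/tray_r.png',im[:,:,::-1])
E
```

```text
top (0.45, 0.05) [1.27e-01 1.35e-01 2.74e+02]
top (0.5, -0.1) [ 0.246  0.265 45.   ]
top (0.5, -0.05) [1.22e-01 2.67e-01 1.86e+02]
top (0.5, 0.0) [1.25e-01 1.92e-01 6.53e+02]
top (0.5, 0.05) [1.260e-01 1.990e-01 1.071e+03]
top (0.5, 0.1) [1.26e-01 1.84e-01 4.47e+02]
top (0.55, -0.1) [ 0.226  0.265 29.   ]
top (0.55, -0.05) [1.21e-01 2.65e-01 3.27e+02]
top (0.55, 0.0) [1.27e-01 2.23e-01 8.90e+02]
top (0.55, 0.05) [1.73e-01 2.35e-01 9.66e+02]
top (0.55, 0.1) [1.26e-01 1.91e-01 7.26e+02]
top (0.55, 0.15) [ 0.126  0.133 81.   ]
top (0.6, 0.0) [1.26e-01 1.69e-01 2.59e+02]
top (0.6, 0.05) [1.26e-01 1.84e-01 6.42e+02]
top (0.6, 0.1) [1.27e-01 1.37e-01 1.76e+02]
top (0.65, -0.4) [1.20e-01 2.02e-01 4.26e+02]
top (0.65, -0.25) [4.210e-01 4.920e-01 1.045e+03]
top (0.65, -0.2) [4.22e-01 4.97e-01 6.29e+02]
top (0.65, 0.05) [ 0.127  0.133 37.   ]
top (0.7, -0.4) [1.20e-01 2.19e-01 2.26e+02]
top (0.7, -0.35) [1.20e-01 2.69e-01 1.86e+03]
top (0.7, -0.3) [1.21e-01 2.70e-01 4.48e+02]
top (0.7, -0.2) [4.22e-01 4.72e-01 6.12e+02]
top (0.75, -0.3) [1.200e-01 2.730e-01 1.607e+03]
top (0.75, -0.25) [1.200e
[... 2638 characters left out ...]
4.48e+02]
scene (1.05, 0.25) [1.20e-01 3.87e-01 9.25e+02]
scene (1.05, 0.3) [1.21e-01 3.86e-01 6.04e+02]
scene (1.1, 0.3) [1.21e-01 3.86e-01 2.41e+02]
scene (1.1, 0.35) [1.21e-01 3.86e-01 7.73e+02]
scene (1.1, 0.4) [1.35e-01 3.85e-01 6.67e+02]
scene (1.1, 0.45) [ 0.146  0.385 60.   ]
scene (1.15, 0.45) [1.21e-01 3.85e-01 5.97e+02]
scene (1.15, 0.5) [1.20e-01 3.84e-01 6.24e+02]
scene (1.15, 0.55) [1.20e-01 3.84e-01 4.15e+02]
scene (1.2, 0.55) [1.21e-01 3.84e-01 1.73e+02]
scene (1.2, 0.6) [1.21e-01 3.84e-01 5.51e+02]
scene (1.2, 0.65) [1.22e-01 3.83e-01 1.91e+02]
scene (1.2, 0.7) [1.20e-01 3.83e-01 1.72e+02]
scene (1.2, 0.75) [1.22e-01 3.82e-01 1.56e+02]
scene (1.2, 0.8) [ 0.129  0.382 78.   ]
```

```bash
python3 -c "
import cv2,numpy as np
a=cv2.imread('pics/tongs_r.png');b=cv2.imread('pics/tray_r.png')
b=cv2.resize(b,(440,440));cv2.imwrite('pics/ab.png',cv2.resize(np.hstack([a,b]),(800,400)))"
```

```text
(no output)
```

View pics/ab.png

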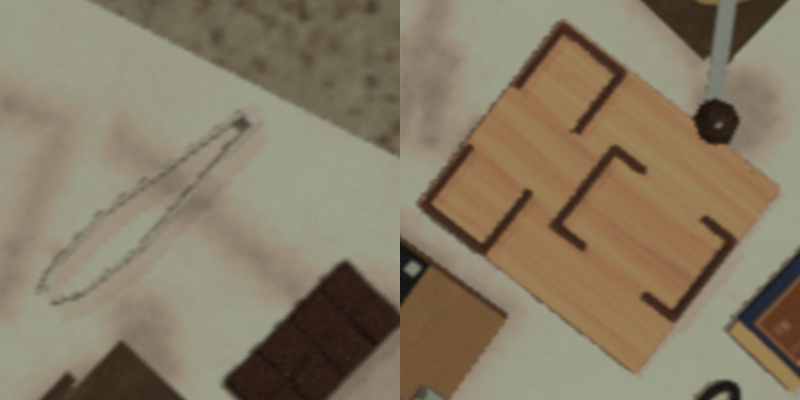

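```bash
cat > fit.py <<'E'
from h import *
from scipy.optimize import minimize
def proj(p,P):
    c=(P-np.array(p['eye']))@Rm(p['orientation'])
    return p['cx']+p['fx']*c[:,0]/-c[:,2], p['cy']-p['fy']*c[:,1]/-c[:,2]
def wallpts(hx,hy,gap_on):  # inner halves; returns on-wall pts and off-wall pts
    g=np.arange(-0.11,0.11,0.001); X,Y=np.meshgrid(g,g); X=X.ravel();Y=Y.ravel()
    ins=lambda e:(abs(X)<hx+e)&(abs(Y)<hy+e)
    ring=ins(.006)&~ins(0); near=ins(.012)&~ins(-.008)&~ring
    gap=(abs(Y)<.03) if gap_on=='y' else (abs(X)<.03)
    longw=(abs(X)>hx-.008)&(abs(Y)<hy) if gap_on=='y' else (abs(Y)>hy-.008)&(abs(X)<hx)
    on=ring&~(gap&longw); off=near|(ring&gap&longw)
    return np.stack([X,Y],1)[on],np.stack([X,Y],1)[off]
def fit(p,hx,hy,gap,x0,z=.016):
    G=cv2.GaussianBlur(cv2.cvtColor(p['color'],cv2.COLOR_RGB2GRAY),(0,0),0.7).astype(np.float32)
    on,off=wallpts(hx,hy,gap)
    def s(q,pts):
        c,sn=np.cos(q[2]),np.sin(q[2]); W=np.c_[pts@np.array([[c,sn],[-sn,c]])+q[:2],np.full(len(pts),z)]
        u,v=proj(p,W); return cv2.remap(G,u.astype(np.float32)[None],v.astype(np.float32)[None],cv2.INTER_LINEAR).mean()
    f=lambda q:s(q,on)-s(q,off)
    b=None
    for dx in(-.006,0,.006):
        for dy in(-.006,0,.006):
            r=minimize(f,np.array(x0)+[dx,dy,0],method='Nelder-Mead',options=dict(initial_simplex=np.array(x0)+[dx,dy,0]+np.array([[0,0,0],[.004,0,0],[0,.004,0],[0,0,.03]])))
            if b is None or r.fun<b.fun:b=r
    return b
def tongs(p,c=(.568,.230),a=0.722,z=.009):
    im=plane(p,z,c[0],c[1],.1,.0005); g=cv2.cvtColor(im,cv2.COLOR_RGB2GRAY).astype(np.float32)
    d=cv2.GaussianBlur(g,(0,0),8)-g
    v,u=np.nonzero(d>14); P=np.stack([c[0]+(u+.5)*.0005-.1,c[1]+.1-(v+.5)*.0005],1)
    e=np.array([np.cos(a),np.sin(a)]);n=np.array([-e[1],e[0]]); q=P-c
    k=(abs(q@e)<.088)&(abs(q@n)<.024); return P[k]
E
python3 - <<'E'
from fit import *
p=viewer.grab_frame('top')
r=fit(p,.027,.088,'y',[.399,-.113,-.68]);print('long',r.x,r.fun)
r2=fit(p,.057,.036,'x',[.4976,-.1894,-.68]);print('short',r2.x,r2.fun)
d=r2.x[:2]-r.x[:2];c,s=np.cos(r.x[2]),np.sin(r.x[2]);print('delta in tray',d@[c,s],d@[-s,c])
T=tongs(p);print(len(T),rect(T),T.mean(0))
m=masks_of(p,'bar')[0];P=cloud(p,m['mask']);print('bar',rect(P[P[:,2]>.006]))
im=plane(p,.009,.568,.230,.1); 
for x,y in T: im[int((.330-y)/.0005),int((x-.468)/.0005)]=[255,0,0]
cv2.imwrite('pics/t2.png',im[:,:,::-1])
E
```

```text
long [ 0.39903964 -0.11412422 -0.66172132] -55.97892379760742
short [ 0.49577847 -0.1895003  -0.66343973] -58.331504821777344
delta in tray 0.12263749405122715 -2.321313189579656e-05
1795 ((0.5719550848007202, 0.23657816648483276), (0.16339731216430664, 0.03254031389951706), 45.18305587768555) [0.56930655 0.23173802]
bar ((0.6613805294036865, 0.15218952298164368), (0.09462883323431015, 0.04779016226530075), 44.844879150390625)
```

View pics/t2.png

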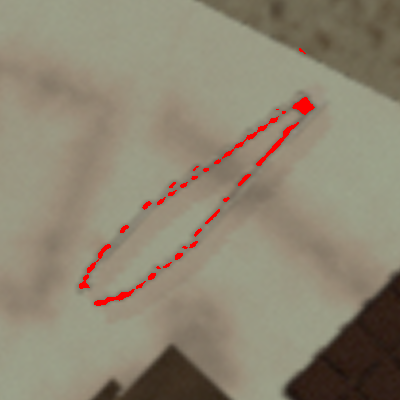

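```bash
cat > plan.py <<'E'
from h import *
def go(x,y,z,ang_x,s=None):
    """tool x-axis to world yaw ang_x (deg)"""
    s=s or read_state(); M=Rm(s['orientation']); d=M.T@(np.array([x,y,z])-s['position'])
    psi=np.degrees(np.arctan2(M[1,0],M[0,0])); 
    r=-((ang_x-psi+180)%360-180)
    print('pos',np.round(s['position'],4),'psi',psi.round(2),'tilt',M[:,2].round(4),'q',np.round(s['joints'],3),'F',np.round(s['wrist_force'],1),'open',round(s['opening'],3),'t',s['t'])
    print('-> d',d.round(4),'roll',round(r,2))
E
python3 - <<'E'
from plan import *
s=read_state()
for a in (44.84,-135.16): go(.6614,.1522,.30,a)
E
```

```text
pos [ 0.2148 -0.5869  0.2227] psi 20.1 tilt [ 0. -0. -1.] q [-1.239  0.423  1.63   0.     1.089 -0.019] F [-0.7 -0.6 -0.4] open 0.998 t 1.2
-> d [ 0.6734 -0.5406 -0.0773] roll -24.74
pos [ 0.2148 -0.5869  0.2227] psi 20.1 tilt [ 0. -0. -1.] q [-1.239  0.423  1.63   0.     1.089 -0.019] F [-0.7 -0.6 -0.4] open 0.998 t 1.2
-> d [ 0.6734 -0.5406 -0.0773] roll 155.26
```

```bash
python3 -m crank '[[0,0,-0.045,0],[0,0,-0.08,0],[0.337,-0.271,-0.08,-12],[0.337,-0.271,-0.08,-12],[0.337,-0.271,-0.08,-12],[0.337,-0.271,-0.08,-12],[0.337,-0.271,-0.08,-12],[0.337,-0.271,-0.08,-12],[0.337,-0.271,-0.08,-12],[0.337,-0.271,-0.08,-12],[0.337,-0.271,-0.08,-12]]' 1 20; python3 - <<'E'
from plan import *
go(.6614,.1522,.30,44.84)
E
```

```text
t: 2.3
position: [0.4392, -0.214, 0.303]
orientation: [3.018, 0.871, 0.001]
wrist_force: [-0.1, -0.4, 0.0]
opening: 0.999
pos [ 0.4392 -0.214   0.303 ] psi 32.19 tilt [ 8.e-04  1.e-04 -1.e+00] q [-4.780e-01  1.260e-01  1.841e+00  1.000e-03  1.174e+00  5.310e-01] F [-0.1 -0.4  0. ] open 0.999 t 2.3
-> d [ 0.3831 -0.1916  0.0032] roll -12.65
```

```bash
python3 -m crank '[[0.383,-0.192,0.0,-12.6],[0.383,-0.192,0.0,-12.6],[0.383,-0.192,0.0,-12.6],[0.383,-0.192,0.0,-12.6],[0.383,-0.192,0.0,-12.6],[0.383,-0.192,0.0,-12.6],[0.383,-0.192,0.0,-12.6],[0.383,-0.192,0.0,-12.6],[0.383,-0.192,0.0,-12.6],[0.383,-0.192,0.0,-12.6],[0.383,-0.192,0.0,-12.6]]'; python3 - <<'E'
from plan import *
p=viewer.grab_frame('wrist');save(p,'w1.png')
m=masks_of(p,'bar'); print([(d['confidence'],d['centre']) for d in m])
# fisheye rays to plane z=.010
def fish(p,uv,z):
    uv=np.array(uv,float)-[p['cx'],p['cy']]; r=np.hypot(*uv.T); th=r/p['fx']
    k=np.sin(th)/np.maximum(r,1e-9); d=np.stack([uv[:,0]*k,-uv[:,1]*k,-np.cos(th)],1)@Rm(p['orientation']).T
    e=np.array(p['eye']); return e+d*((z-e[2])/d[:,2])[:,None]
if m:
    v,u=np.nonzero(m[0]['mask']); print(rect(fish(p,np.stack([u,v],1),.010)))
go(.6614,.1522,.001,44.84)
E
```

```text
t: 3.4
position: [0.6602, 0.1497, 0.3021]
orientation: [2.905, 1.196, -0.002]
wrist_force: [-0.4, 0.2, -0.9]
opening: 0.999
[(0.79, [254.3, 152.7])]
((0.6630781888961792, 0.15430808067321777), (0.09411230683326721, 0.047421932220458984), 45.29691696166992)
pos [0.66   0.1485 0.3026] psi 44.66 tilt [-7.e-04 -4.e-04 -1.e+00] q [ 0.204  0.428  1.431 -0.     1.283  0.995] F [-1.2  0.2  0.4] open 0.996 t 3.5
-> d [ 0.0039 -0.0016  0.3016] roll -0.18
```

View pics/w1.png

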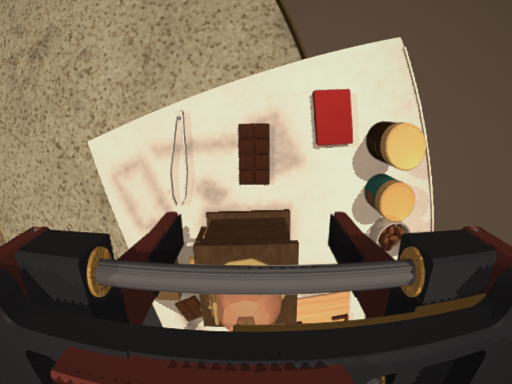

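```bash
python3 -m crank '[[0.004,-0.001,0.05,-0.2],[0.004,-0.001,0.1,-0.2],[0.004,-0.001,0.15,-0.2],[0.004,-0.001,0.2,-0.2],[0.004,-0.001,0.24,-0.2],[0.004,-0.001,0.26,-0.2],[0.004,-0.001,0.26,-0.2]]'; python3 - <<'E'
from plan import *
go(.662,.153,.002,44.9)
go(.662,.153,.002,44.9)
p=viewer.grab_frame('top');save(p,'t3.png');p=viewer.grab_frame('wrist');save(p,'w3.png')
go(.662,.153,.002,44.9)
E
python3 -c "
import cv2,numpy as np
cv2.imwrite('pics/c3.png',cv2.resize(np.hstack([cv2.imread('pics/t3.png'),cv2.imread('pics/w3.png')]),(800,300)))"
```

```text
t: 4.2
position: [0.6599, 0.151, 0.0396]
orientation: [-2.904, -1.197, 0.01]
wrist_force: [0.1, -0.1, 0.5]
opening: 0.997
pos [0.6599 0.151  0.0396] psi 44.81 tilt [-0.0062 -0.0014 -1.    ] q [ 0.207  0.725  1.587 -0.     0.836  0.996] F [ 0.1 -0.1  0.5] open 0.997 t 4.2
-> d [0.0031 0.0002 0.0375] roll -0.09
pos [0.6599 0.151  0.0396] psi 44.81 tilt [-0.0062 -0.0014 -1.    ] q [ 0.207  0.725  1.587 -0.     0.836  0.996] F [ 0.1 -0.1  0.5] open 0.997 t 4.2
-> d [0.0031 0.0002 0.0375] roll -0.09
pos [0.663  0.1521 0.0435] psi 44.82 tilt [ 4.e-04  1.e-04 -1.e+00] q [ 0.208  0.721  1.583 -0.     0.837  0.997] F [ 0.2  0.1 -0.2] open 0.999 t 4.3
-> d [-0.0001 -0.0014  0.0415] roll -0.08
```

View pics/c3.png

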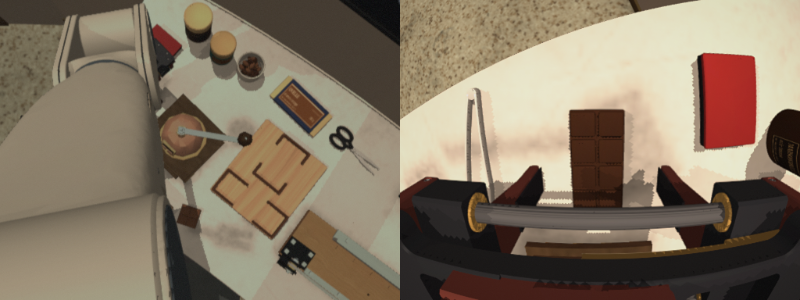

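```bash
python3 -m crank '[[0,-0.001,0.02,0],[0,-0.001,0.035,0],[0,-0.001,0.041,0],[0,-0.001,0.041,0],[0,-0.001,0.041,0]]' && python3 -m crank '[[0,0,0,0],[0,0,0,0],[0,0,0,0],[0,0,0,0],[0,0,0,0],[0,0,0,0],[0,0,0,0],[0,0,0,0]]' -1 25
```

```text
t: 4.8
position: [0.6625, 0.1538, 0.0024]
orientation: [2.903, 1.2, 0.001]
wrist_force: [0.2, 0.1, -0.4]
opening: 0.999
t: 5.6
position: [0.662, 0.1538, 0.0017]
orientation: [-2.903, -1.2, 0.0]
wrist_force: [-0.1, 0.8, 1.0]
opening: 0.546
```

```bash
python3 -m crank '[[0,0,-0.02,0],[0,0,-0.05,0],[0,0,-0.09,0],[0,0,-0.13,0],[0,0,-0.17,0],[0,0,-0.21,0],[0,0,-0.25,0],[0,0,-0.285,0],[0,0,-0.31,0],[0,0,-0.31,0],[0,0,-0.31,0]]'; python3 - <<'E'
from plan import *
p=viewer.grab_frame('wrist');save(p,'w4.png')
go(.4958,-.1895,.312,-37.98)
E
```

```text
t: 6.7
position: [0.6617, 0.1537, 0.3125]
orientation: [2.903, 1.2, 0.002]
wrist_force: [-0.4, 0.3, -1.6]
opening: 0.543
pos [0.6612 0.1536 0.3111] psi 44.9 tilt [-1.2e-03 -3.0e-04 -1.0e+00] q [ 0.211  0.426  1.416 -0.     1.301  0.998] F [ 0.4  0.5 -0.8] open 0.542 t 6.75
-> d [-0.3594  0.1263 -0.0006] roll 82.88
```

View pics/w4.png

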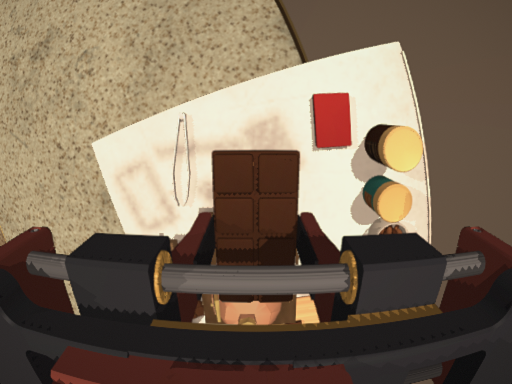

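```bash
python3 -m crank '[[-0.036,0.013,0,8.2],[-0.072,0.025,0,16.5],[-0.108,0.038,0,24.8],[-0.144,0.05,0,33],[-0.18,0.063,0,41.4],[-0.216,0.076,0,49.7],[-0.252,0.088,0,58],[-0.288,0.101,0,66.3],[-0.324,0.114,0,74.6],[-0.359,0.126,0,82.8],[-0.359,0.126,0,82.8],[-0.359,0.126,0,82.8]]'; python3 - <<'E'
from plan import *
p=viewer.grab_frame('wrist');save(p,'w5.png')
go(.4958,-.1895,.05,-37.98)
E
```

```text
t: 7.95
position: [0.4957, -0.189, 0.3103]
orientation: [-2.971, 1.021, 0.004]
wrist_force: [-0.1, 0.4, -0.5]
opening: 0.54
pos [ 0.4962 -0.1884  0.3106] psi -37.83 tilt [-0.0018  0.0012 -1.    ] q [-0.385  0.189  1.746  0.     1.208  1.846] F [ 0.9 -0.4  0.8] open 0.546 t 8.0
-> d [0.0009 0.0011 0.2606] roll 0.15
```

View pics/w5.png

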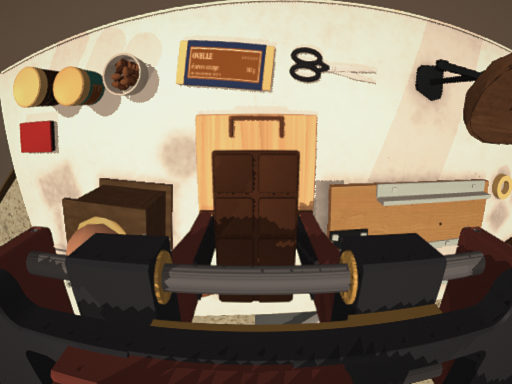

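```bash
python3 - <<'E'
from plan import *
for n in('top','scene'):
    p=viewer.grab_frame(n);save(p,n+'5.png')
    C=cloud(p,np.ones((384,512),bool)); q=C[(C[:,2]>.2)&(C[:,2]<.275)&(C[:,0]>.44)&(C[:,0]<.6)&(C[:,1]<-.05)&(C[:,1]>-.16)]
    print(n,len(q)); 
    if len(q): print(q.min(0),q.max(0),np.median(q,0))
    q=C[(C[:,2]>.126)&(C[:,2]<.137)&(C[:,0]>.4)&(C[:,0]<.7)&(C[:,1]<.2)&(C[:,1]>-.1)]; print(len(q), rect(q) if len(q) else '')
im=np.hstack([cv2.imread('pics/top5.png'),cv2.imread('pics/scene5.png')]);cv2.imwrite('pics/c5.png',cv2.resize(im,(800,300)))
E
```

```text
top 343
[ 0.51003838 -0.08393699  0.21710576] [ 0.53605765 -0.05058425  0.26604391] [ 0.52303562 -0.06744669  0.25743978]
3794 ((0.5417332053184509, 0.045471325516700745), (0.1339380294084549, 0.13356013596057892), 46.460941314697266)
scene 399
[ 0.50887551 -0.08557392  0.21628868] [ 0.53405434 -0.05106019  0.2635944 ] [ 0.51713287 -0.07732133  0.24321428]
1043 ((0.5400373935699463, 0.043495602905750275), (0.13706399500370026, 0.133222296833992), 46.570335388183594)
```

View pics/c5.png

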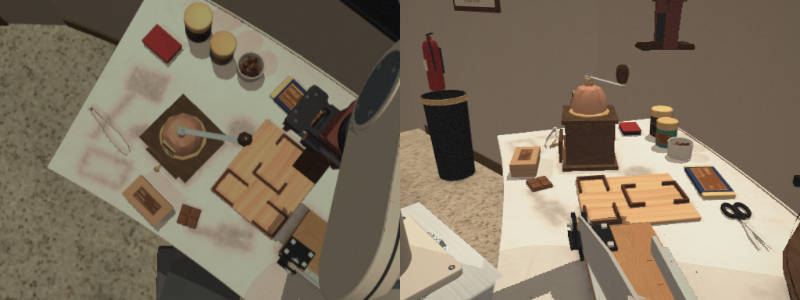

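```bash
python3 -m crank '[[0.0005,0.001,0.05,0.1],[0.0005,0.001,0.1,0.1],[0.0005,0.001,0.15,0.1],[0.0005,0.001,0.2,0.1],[0.0005,0.001,0.235,0.1],[0.0005,0.001,0.26,0.1],[0.0005,0.001,0.26,0.1],[0.0005,0.001,0.26,0.1]]'; python3 - <<'E'
from plan import *
p=viewer.grab_frame('wrist');save(p,'w6.png')
go(.4958,-.1895,.011,-37.98)
E
```

```text
t: 8.9
position: [0.4969, -0.1892, 0.0517]
orientation: [-2.971, 1.02, 0.001]
wrist_force: [0.4, -0.5, 0.6]
opening: 0.544
pos [ 0.4975 -0.1896  0.0526] psi -37.92 tilt [ 1.2e-03 -5.0e-04 -1.0e+00] q [-0.387  0.551  1.928  0.     0.661  1.846] F [ 1.1  0.7 -0.7] open 0.544 t 8.95
-> d [-0.0015  0.001   0.0416] roll 0.06
```

View pics/w6.png

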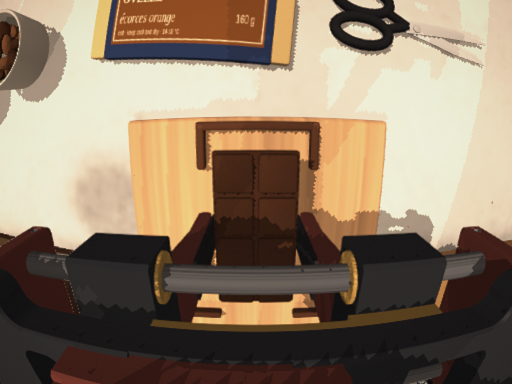

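```bash
python3 -m crank '[[-0.001,0,0.02,0],[-0.001,0,0.032,0],[-0.001,0,0.037,0],[-0.001,0,0.04,0],[-0.001,0,0.04,0],[-0.001,0,0.04,0]]'; python3 - <<'E'
from plan import *
go(.4958,-.1895,.011,-37.98)
E
```

```text
t: 9.55
position: [0.496, -0.1895, 0.0122]
orientation: [2.97, -1.023, 0.001]
wrist_force: [-0.2, -0.2, -0.6]
opening: 0.539
pos [ 0.496  -0.1895  0.0122] psi -38.0 tilt [ 7.e-04 -3.e-04 -1.e+00] q [-0.387  0.624  1.936  0.     0.581  1.847] F [-0.2 -0.2 -0.6] open 0.539 t 9.55
-> d [-0.0002  0.0001  0.0012] roll -0.02
```

```bash
python3 -m crank '[[0,0,0.001,0],[0,0,0.0015,0],[0,0,0.0015,0],[0,0,0.0015,0]]'
```

```text
t: 9.95
position: [0.4957, -0.1894, 0.0102]
orientation: [2.97, -1.023, 0.0]
wrist_force: [0.1, 0.4, -0.8]
opening: 0.545
```

```bash
python3 -m crank '[[0,0,0,0],[0,0,0,0],[0,0,0,0],[0,0,0,0],[0,0,0,0],[0,0,0,0]]' 0.8 && python3 -m crank '[[0,0,-0.02,0],[0,0,-0.05,0],[0,0,-0.1,0],[0,0,-0.15,0],[0,0,-0.2,0],[0,0,-0.25,0],[0,0,-0.3,0],[0,0,-0.3,0],[0,0,-0.3,0]]'; python3 - <<'E'
from plan import *
p=viewer.grab_frame('wrist');save(p,'w7.png')
go(.5675,.231,.31,41)
E
```

```text
t: 10.55
position: [0.4956, -0.1893, 0.0102]
orientation: [-2.97, 1.023, 0.0]
wrist_force: [-0.9, 0.1, -0.6]
opening: 0.901
t: 11.45
position: [0.496, -0.1895, 0.3113]
orientation: [2.97, -1.023, 0.005]
wrist_force: [0.1, -0.0, -0.4]
opening: 0.898
pos [ 0.4951 -0.1891  0.3096] psi -38.0 tilt [-5.e-04  2.e-04 -1.e+00] q [-0.387  0.188  1.75  -0.     1.204  1.847] F [-0.   0.5 -1. ] open 0.901 t 11.5
-> d [-2.016e-01 -3.756e-01 -3.000e-04] roll -79.0
```

View pics/w7.png

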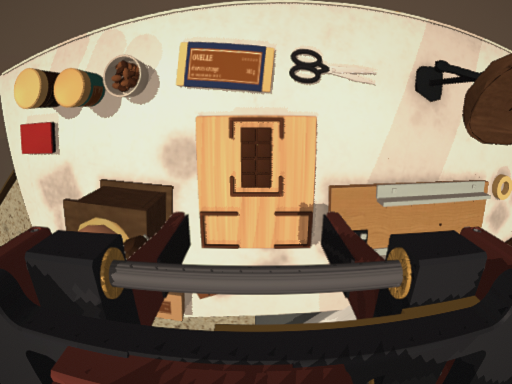

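```bash
python3 -m crank '[[-0.02,-0.037,0,-7.9],[-0.04,-0.075,0,-15.8],[-0.06,-0.113,0,-23.7],[-0.081,-0.15,0,-31.6],[-0.101,-0.188,0,-39.5],[-0.121,-0.225,0,-47.4],[-0.141,-0.263,0,-55.3],[-0.161,-0.3,0,-63.2],[-0.181,-0.338,0,-71.1],[-0.202,-0.376,0,-79],[-0.202,-0.376,0,-79],[-0.202,-0.376,0,-79]]' 1; python3 - <<'E'
from plan import *
p=viewer.grab_frame('wrist');save(p,'w8.png')
def fish(p,uv,z):
    uv=np.array(uv,float)-[p['cx'],p['cy']]; r=np.hypot(*uv.T); th=r/p['fx']
    k=np.sin(th)/np.maximum(r,1e-9); d=np.stack([uv[:,0]*k,-uv[:,1]*k,-np.cos(th)],1)@Rm(p['orientation']).T
    e=np.array(p['eye']); return e+d*((z-e[2])/d[:,2])[:,None]
# rectify fisheye around tongs
res=.0005;n=400;g=(np.arange(n)+.5)*res-.1;X,Y=np.meshgrid(.5675+g,.231-g)
P=np.stack([X,Y,np.full_like(X,.009)],-1)-np.array(p['eye']);c=P@Rm(p['orientation'])
th=np.arctan2(np.hypot(c[...,0],c[...,1]),-c[...,2]);a=np.arctan2(c[...,1],c[...,0]);r=th*p['fx']
im=cv2.remap(p['color'],(p['cx']+r*np.cos(a)).astype(np.float32),(p['cy']-r*np.sin(a)).astype(np.float32),cv2.INTER_CUBIC)
cv2.imwrite('pics/w8r.png',np.hstack([cv2.resize(p['color'],(400,300))[:,:,::-1],cv2.resize(im,(300,300))[:,:,::-1]]))
cv2.imwrite('pics/w8b.png',cv2.resize(im,(600,600),interpolation=cv2.INTER_CUBIC)[:,:,::-1])
m=masks_of(p,'tongs')
for d in m[:2]:
    v,u=np.nonzero(d['mask']); print(d['confidence'],d['centre'],rect(fish(p,np.stack([u,v],1),.009)))
go(.5675,.231,.05,41)
E
```

```text
t: 12.7
position: [0.5668, 0.2316, 0.3074]
orientation: [2.942, 1.101, -0.007]
wrist_force: [0.7, 0.5, 0.2]
opening: 1.0
0.78 [256.0, 107.3] ((0.5790952444076538, 0.23465949296951294), (0.14789164066314697, 0.010787258855998516), 44.975318908691406)
pos [0.5672 0.2301 0.3085] psi 40.9 tilt [-0.0028 -0.0015 -1.    ] q [ 0.366  0.322  1.574 -0.     1.249  1.223] F [ 0.2  0.5 -0.5] open 0.999 t 12.8
-> d [ 1.600e-03 -2.000e-04  2.585e-01] roll -0.1
```

View pics/w8b.png

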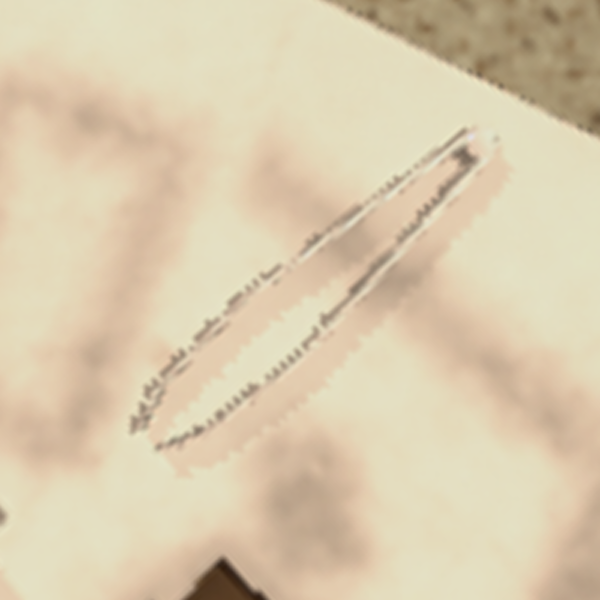

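View pics/w8.png

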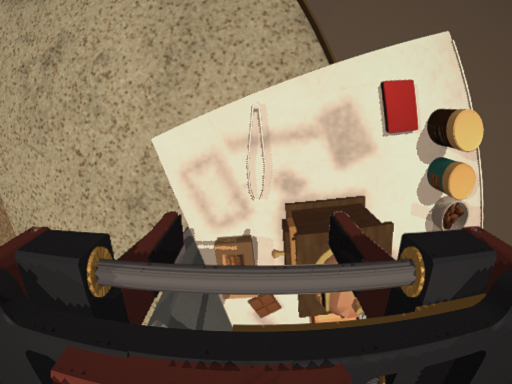

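```bash
python3 -m crank '[[0.005,0,0.05,-0.5],[0.005,0,0.1,-0.5],[0.005,0,0.15,-0.5],[0.005,0,0.2,-0.5],[0.005,0,0.24,-0.5],[0.005,0,0.262,-0.5],[0.005,0,0.262,-0.5],[0.005,0,0.262,-0.5]]'; python3 - <<'E'
from plan import *
p=viewer.grab_frame('wrist');save(p,'w9.png')
res=.0005;n=400;g=(np.arange(n)+.5)*res-.1;X,Y=np.meshgrid(.5675+g,.231-g)
P=np.stack([X,Y,np.full_like(X,.009)],-1)-np.array(p['eye']);c=P@Rm(p['orientation'])
th=np.arctan2(np.hypot(c[...,0],c[...,1]),-c[...,2]);a=np.arctan2(c[...,1],c[...,0]);r=th*p['fx']
im=cv2.remap(p['color'],(p['cx']+r*np.cos(a)).astype(np.float32),(p['cy']-r*np.sin(a)).astype(np.float32),cv2.INTER_CUBIC)
cv2.imwrite('pics/w9b.png',np.hstack([cv2.resize(p['color'],(400,300))[:,:,::-1],cv2.resize(im,(300,300))[:,:,::-1]]))
go(.571,.2335,.0025,41.5)
E
```

```text
t: 13.6
position: [0.5719, 0.2335, 0.0485]
orientation: [2.939, 1.11, -0.001]
wrist_force: [-0.0, 0.4, 0.4]
opening: 0.997
pos [0.5727 0.234  0.0495] psi 41.41 tilt [ 1.6e-03  6.0e-04 -1.0e+00] q [ 0.369  0.644  1.732 -0.     0.763  1.217] F [-0.5  0.5 -0.6] open 1.003 t 13.65
-> d [-0.0017 -0.0008  0.047 ] roll -0.09
```

View pics/w9b.png

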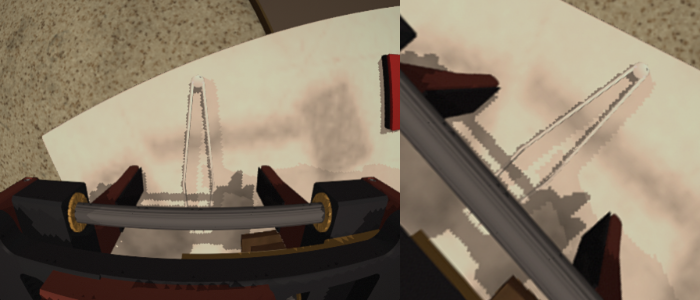

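View pics/w9.png

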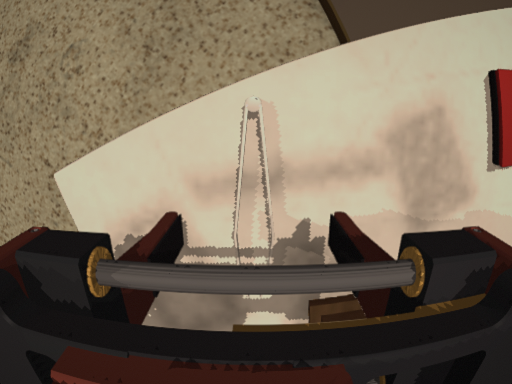

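```bash
python3 -m crank '[[-0.001,0,0.02,0],[-0.001,0,0.036,0],[-0.001,0,0.043,0],[-0.001,0,0.0465,0],[-0.001,0,0.0465,0],[-0.001,0,0.0465,0]]' && python3 -m crank '[[0,0,0,0],[0,0,0,0],[0,0,0,0],[0,0,0,0],[0,0,0,0],[0,0,0,0],[0,0,0,0],[0,0,0,0],[0,0,0,0],[0,0,0,0]]' -1 25
```

```text
t: 14.25
position: [0.5714, 0.2341, 0.0022]
orientation: [-2.938, -1.113, -0.001]
wrist_force: [0.1, -0.2, 0.3]
opening: 1.002
t: 15.25
position: [0.571, 0.234, 0.0017]
orientation: [-2.938, -1.113, 0.0]
wrist_force: [-0.5, -0.1, -0.1]
opening: 0.302
```

```bash
python3 -m crank '[[0,0,-0.01,0],[0,0,-0.03,0],[0,0,-0.06,0],[0,0,-0.1,0],[0,0,-0.14,0],[0,0,-0.18,0],[0,0,-0.22,0],[0,0,-0.26,0],[0,0,-0.29,0],[0,0,-0.31,0],[0,0,-0.31,0],[0,0,-0.31,0]]'; python3 - <<'E'
from plan import *
p=viewer.grab_frame('wrist');save(p,'w10.png')
go(.399,-.1141,.312,52.04)
E
```

```text
t: 16.45
position: [0.5706, 0.2338, 0.3116]
orientation: [-2.938, -1.113, -0.0]
wrist_force: [-0.2, -0.3, -1.0]
opening: 0.3
pos [0.5702 0.2336 0.3106] psi 41.5 tilt [-1.6e-03 -6.0e-04 -1.0e+00] q [ 0.37   0.326  1.563 -0.     1.254  1.216] F [-0.1 -0.5 -2.1] open 0.299 t 16.5
-> d [-0.3586  0.147  -0.0009] roll -10.54
```

View pics/w10.png

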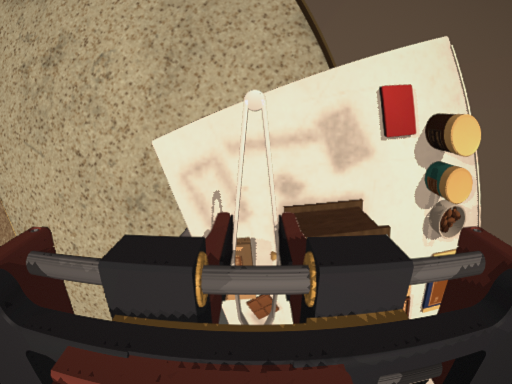

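```bash
python3 -m crank '[[-0.045,0.018,0,-1.5],[-0.09,0.037,0,-3],[-0.135,0.055,0,-4.5],[-0.18,0.074,0,-6],[-0.22,0.09,0,-7],[-0.26,0.107,0,-8],[-0.3,0.123,0,-9],[-0.335,0.137,0,-10],[-0.358,0.147,0,-10.5],[-0.358,0.147,0,-10.5],[-0.358,0.147,0,-10.5]]'; python3 - <<'E'
from plan import *
p=viewer.grab_frame('wrist');save(p,'w11.png')
s=read_state()
M=Rm(s['orientation'])
for px in([254,90],[254,98]):
    uv=np.array(px)-[p['cx'],p['cy']];r=np.hypot(*uv);k=np.sin(r/p['fx'])/r
    d=Rm(p['orientation'])@np.array([uv[0]*k,-uv[1]*k,-np.cos(r/p['fx'])]);e=np.array(p['eye']);W=e+d*((s['position'][2]+.008-e[2])/d[2]);print(M.T@(W-s['position']))
go(.399,-.1141,.05,52.04)
E
```

```text
t: 17.6
position: [0.3996, -0.1134, 0.3106]
orientation: [-2.823, -1.374, 0.002]
wrist_force: [1.1, 0.5, -0.1]
opening: 0.295
[ 0.08030114  0.00071846 -0.00802601]
[ 0.07614023  0.00071789 -0.00802472]
pos [ 0.4    -0.113   0.3108] psi 51.96 tilt [-1.6e-03  8.0e-04 -1.0e+00] q [-0.304 -0.006  1.965  0.     1.185  0.36 ] F [0.  0.5 0.4] open 0.294 t 17.65
-> d [-0.0014  0.0004  0.2608] roll -0.08
```

View pics/w11.png

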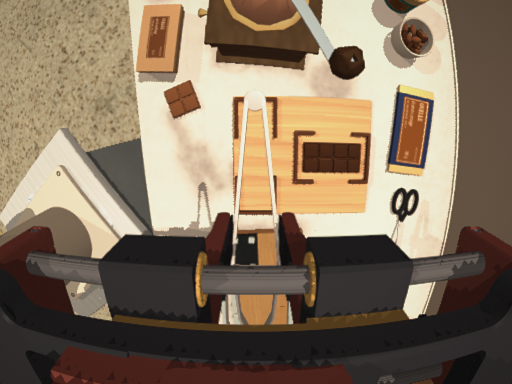

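```bash
python3 -m crank '[[-0.002,0,0.05,0],[-0.002,0,0.1,0],[-0.002,0,0.15,0],[-0.002,0,0.2,0],[-0.002,0,0.235,0],[-0.002,0,0.26,0],[-0.002,0,0.26,0],[-0.002,0,0.26,0]]'; python3 - <<'E'
from plan import *
p=viewer.grab_frame('wrist');save(p,'w12.png')
go(.398,-.1153,.0108,52.04)
E
```

```text
t: 18.45
position: [0.3991, -0.1142, 0.0515]
orientation: [-2.822, -1.379, 0.002]
wrist_force: [0.9, -0.6, -0.9]
opening: 0.298
pos [ 0.3998 -0.1145  0.0523] psi 52.06 tilt [ 6.e-04 -1.e-04 -1.e+00] q [-0.308  0.443  2.178  0.     0.52   0.354] F [ 0.4  0.3 -0.3] open 0.296 t 18.5
-> d [-0.0017 -0.001   0.0415] roll 0.02
```

View pics/w12.png

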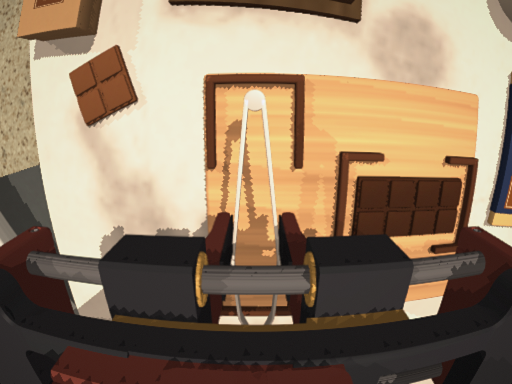

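```bash
python3 -m crank '[[-0.001,-0.0005,0.02,0],[-0.001,-0.0005,0.032,0],[-0.001,-0.0005,0.038,0],[-0.001,-0.0005,0.0415,0],[-0.001,-0.0005,0.0415,0],[-0.001,-0.0005,0.0415,0]]'
```

```text
t: 19.1
position: [0.3983, -0.1155, 0.0105]
orientation: [2.823, 1.377, 0.001]
wrist_force: [0.4, -0.2, 0.1]
opening: 0.296
```

```bash
python3 -m crank '[[0,0,0,0],[0,0,0,0],[0,0,0,0],[0,0,0,0],[0,0,0,0],[0,0,0,0]]' 0.1 && python3 -m crank '[[0,0,-0.01,0],[0,0,-0.03,0],[0,0,-0.06,0],[0,0,-0.1,0],[0,0,-0.15,0],[0,0,-0.2,0],[0,0,-0.25,0],[0,0,-0.29,0],[0,0,-0.29,0],[0,0,-0.29,0]]'; python3 - <<'E'
from plan import *
p=viewer.grab_frame('wrist');save(p,'w13.png')
go(.32,-.4,.30,40)
E
```

```text
t: 19.7
position: [0.398, -0.1154, 0.0102]
orientation: [-2.824, -1.377, 0.0]
wrist_force: [-0.5, 0.8, -0.6]
opening: 0.55
t: 20.7
position: [0.3979, -0.1154, 0.3011]
orientation: [2.822, 1.376, 0.003]
wrist_force: [0.0, 0.6, -0.5]
opening: 0.547
pos [ 0.3972 -0.1152  0.2997] psi 52.0 tilt [-6.e-04  2.e-04 -1.e+00] q [-0.311  0.002  1.984  0.     1.157  0.352] F [ 0.1  0.  -1.1] open 0.545 t 20.75
-> d [-0.272   0.1146 -0.0003] roll 12.0
```

View pics/w13.png

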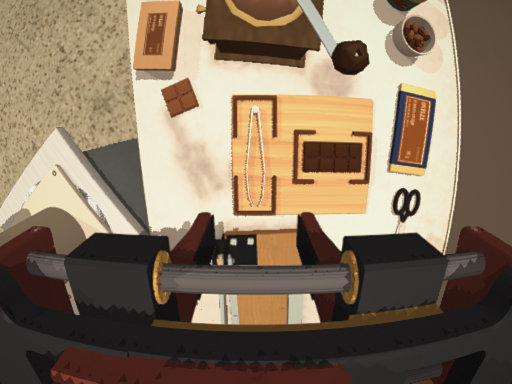

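Both lie in their compartments (tongs at column 255, rows 105–208; bar at (332,157)). I'll clear the arm and check from the top.

```bash
python3 -m crank '[[-0.272,0.115,0,12],[-0.272,0.115,0,12],[-0.272,0.115,0,12],[-0.272,0.115,0,12],[-0.272,0.115,0,12],[-0.272,0.115,0,12],[-0.272,0.115,0,12],[-0.272,0.115,0,12],[-0.272,0.115,0,12]]'; python3 - <<'E'
from fit import *
p=viewer.grab_frame('top');save(p,'t14.png')
im=plane(p,.016,.46,-.163,.16,.0004)
cv2.imwrite('pics/t14r.png',cv2.resize(im,(600,600))[:,:,::-1])
q=viewer.grab_frame('scene');save(q,'s14.png')
th=-.6626;A=np.array([[np.cos(th),np.sin(th)],[-np.sin(th),np.cos(th)]])
for t,c in(('bar',(.4958,-.1895)),('tongs',(.399,-.1141))):
    for pic in (p,q):
        m=masks_of(pic,t)
        if m:
            P=cloud(pic,m[0]['mask']);P=P[np.hypot(*(P[:,:2]-c).T)<.15]
            if len(P)<5: continue
            L=(P[:,:2]-c)@A.T; print(t,m[0]['confidence'],len(P),'z',np.percentile(P[:,2],[5,50,95]).round(4),rect(L),'x',np.percentile(L[:,0],[1,99]).round(4),'y',np.percentile(L[:,1],[1,99]).round(4))
E
```

```text
t: 21.65
position: [0.3208, -0.399, 0.2987]
orientation: [-2.949, -1.074, 0.001]
wrist_force: [0.0, -0.3, -0.3]
opening: 0.55
bar 0.88 1291 z [0.0126 0.0174 0.0203] ((0.0018537603318691254, -0.0006462838500738144), (0.09885406494140625, 0.05069086328148842), 0.48322340846061707) x [-0.0468  0.048 ] y [-0.0232  0.024 ]
bar 0.87 1148 z [0.0091 0.0169 0.0186] ((0.0028908848762512207, -0.0006912648677825928), (0.08422025293111801, 0.10191660374403), 87.68029022216797) x [-0.0474  0.0467] y [-0.0382  0.0365]
tongs 0.62 19 z [0.016  0.0184 0.0207] ((0.0014497404918074608, 0.07165426760911942), (0.008035723119974136, 0.006683369167149067), 82.12255859375) x [-0.0021  0.0049] y [0.0676 0.0758]
tongs 0.7 224 z [0.0097 0.0157 0.0189] ((0.0005311472341418266, -7.584691047668457e-05), (0.02847115322947502, 0.15258711576461792), 1.7450075149536133) x [-0.0126  0.0147] y [-0.0746  0.0728]
```

View pics/t14r.png

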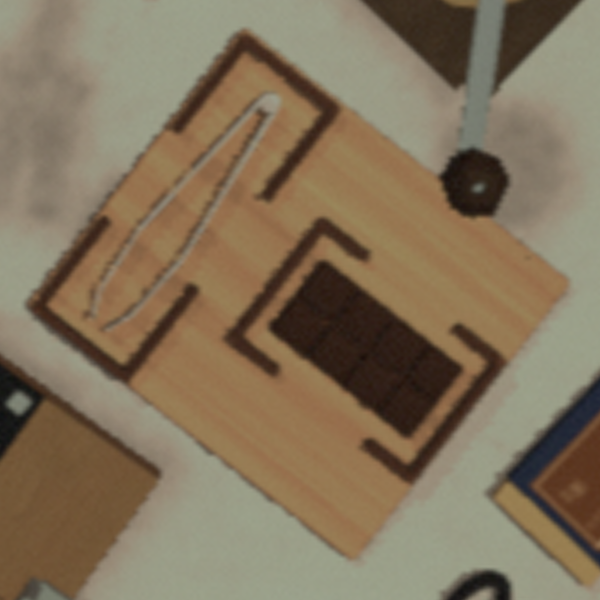

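View pics/s14.png

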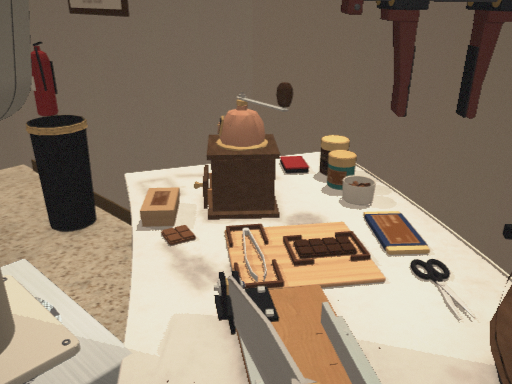

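Both are centred, flat (tops about 18 mm above the counter), and clear of the walls.

```bash
python3 -c "
from plant import workorder; print(workorder.hand_in())"
```

```text
the job is handed in; nothing more can be done
None
```

I laid the dark chocolate bar in the short, wide compartment first, then the steel tongs in the long, narrow one. Both are lengthwise, released, and the gripper is well clear. I handed the job in shortly after 21.65 s on the robot's clock, of the 69 s allowed.

- **Position:** In the last top and scene pictures, the bar is within about 2 mm of its compartment's centre and turned less than 1°. The tongs are within about 1 mm of theirs and turned about 2°. Neither touches a wall.
- **Lying flat:** Their top surfaces measured about 17–18 mm above the counter, which matches a 10 mm object on the 8 mm floor. Wrist forces stayed within a few newtons at every reading.
- **Measurements that disagreed:**
  - The first tongs position differed by about 4–5 mm between the top and wrist cameras, and the bar's by about 3 mm. I used a point between the two each time, and both grasps held.
  - In the final top picture the network found only the hinge end of the tongs. I relied on the scene camera and looking at the picture for the rest.
  - The final scene-camera outline of the bar came out too wide because of stray pixels, so I used the top camera for it.

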